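Nest a pen in the engraving jig and hold its spring key at working travel

TASK

Lay the aluminium pen level in the two V-rests of the engraving jig, lengthwise centred between them, with its plain end on the needle side and its clip end towards the black key, and let go of it. Then press the jig's spring-loaded key down with the fingertips until the needle, which moves forward as the key goes down, stands right above the pen's centreline (28 mm of key travel, short of the 36 mm stop), and finish while still holding the key there. Leave the pen lying in its rests and the other things on the counter where they are.

Things in the scene. Friction and masses are not known exactly. Their poses are not given: they have to be found in the camera images.
- pen: loose aluminium pen lying on the counter: round barrel 16 mm thick, 160 mm long, 40 g. Origin on its axis at mid length; y runs along the barrel to the clip end. A small steel clip (4 mm bar, reaching 15 mm out from the axis) stands off the barrel 52 to 78 mm from the middle on the +y side; a thin dark ring marks y = +30 mm. Its roll about its axis does not matter
- plain_end (a point): centre of the pen's plain end face (pen y = -80 mm), the end without the clip
- jig: fixed engraving jig, grey base plate 114 x 176 mm, 12 mm thick, with a tongue at its +y end that carries the key. Origin at counter height below the midpoint between the two V-rests; y runs along the line of the notches from the needle end to the key end, x points away from the robot, to the carriage side, z up
- nest (a point): where the middle of the pen's axis lies when seated, midway between the V-rests, 50 mm above the counter; axes as the jig. The two steel V-rests (90 degree notches open upwards, 35 mm wide at the top, 10 mm long along y, tops 56 mm above the counter) stand at jig y = -38 and +38 mm, with free space between them above the base plate
- key_cap: the square black cap of the key; origin at counter height below its centre when the key is free
- key_top (a point): centre of the top face of the key cap, a black 36 x 36 mm square cap on a steel stem, at jig x = -10, y = +130 mm; 80 mm above the counter when free, 52 mm at the wanted travel, 44 mm at the stop
- carriage: needle carriage at jig y = -64 mm: aluminium block 24 mm wide and 82 mm high with an arm reaching forward to a dark pointed needle; slides along jig -x exactly as far as the key is pressed down. With the key free its foremost edge is 20 mm behind the pen's line
- needle_tip (a point): tip of the needle, 62.5 mm above the counter (4.5 mm above the top of a seated pen), at jig y = -64 mm; it stands at jig x = +28 mm with the key free and at x = 0, above the pen's axis, when the key is 28 mm down
- key (a joint): travel of the key in m, downwards: 0 free (up), 0.028 wanted, 0.036 at its stop; a spring of 0.2 N/mm with 2 N preload pushes it back up (about 7.6 N at 28 mm)
- stapler: stapler, 34 x 134 x 52 mm, a bystander; origin at the middle of its underside
- marker: plastic marker pen, white with a coloured cap, 136 mm long, 18 mm thick, a bystander; origin at the middle of its underside
- sticky_block: block of sticky notes 77 x 77 x 22 mm, a bystander; origin at the middle of its underside
- clip_box: small carton 42 x 58 x 20 mm, a bystander; origin at the middle of its underside
- eraser: eraser in a sleeve, 23 x 58 x 13 mm, a bystander; origin at the middle of its underside

How it is judged:
On the way, in this order (a step that is already met when the one before it is completed fails the run):
1. the pen lies level and centred in both V-rests, plain end on the needle's side, let go, the key still up (x of pen in the frame of nest between -0.0035 and 0.0035 m and y of pen in the frame of nest between -0.012 and 0.012 m and z of pen in the frame of nest between -0.0035 and 0.0035 m and angle between the y axis of pen and the y axis of jig, either way round below 0.05 rad and y of plain_end in the frame of nest below -0.06 m and contact force between the fingers and pen below 0.2 N and linear speed of pen below 0.02 m/s and value of joint key below 0.005 m), for 0.3 s.
2. the fingers hold the key pressed at the working travel, the pen lying in its rests (x of pen in the frame of nest between -0.0035 and 0.0035 m and y of pen in the frame of nest between -0.012 and 0.012 m and z of pen in the frame of nest between -0.0035 and 0.0035 m and angle between the y axis of pen and the y axis of jig, either way round below 0.05 rad and y of plain_end in the frame of nest below -0.06 m and contact force between the fingers and pen below 0.2 N and linear speed of pen below 0.02 m/s and value of joint key between 0.024 and 0.032 m and contact force between the fingers and key_cap between 4 and 25 N), for 0.3 s.
At the end, for the whole second after the job is handed in: Pen untouched in both V-rests: middle within 3.5 mm of the nest across, 12 mm along, 3.5 mm in height, within 0.05 rad, plain end on the needle side. Fingers hold the still key 24 to 32 mm down with 4 to 25 N, needle within 4.5 mm of the centreline (all of step 2 and x of needle_tip in the frame of nest between -0.0045 and 0.0045 m and velocity of joint key between -0.01 and 0.01 m/s); the arm keeps its last pose, push and grip.
It fails at once if a bystander was moved by more than 3 cm (distance of any of stapler, marker, sticky_block, clip_box, eraser from where it was at the start of the episode above 0.03 m).
It also fails if it takes over 42 s, if anything falls off the work surface, if the arm or the gripper's body presses on something with over 40 N, if the wrist force passes 120 N, or if a joint passes its speed limit or range.

ROBOT

A 6-joint arm with a two-finger parallel gripper is mounted at the origin on a cart in front of the work surface, level with it; the furniture and walls round the work are solid. World frame = base frame: x ahead of the robot, y to its left, z up, the work surface at z = 0. Lengths are in m, angles in rad, forces in N, time in s.
With the tool pointing down it reaches from about 0.375 to 0.975 m from the base axis. Payload 3.8 kg.
Tool frame: the origin (TCP) lies midway between the tips of the shut fingers; the grasp point (between the pads) lies 19 mm behind it; z points along the fingers, y is the line along which they close (so a half turn about z gives the same grasp; the last joint's range is limited). The gripper opens to 85 mm and grips with 20 to 120 N. Pads are 22 mm wide; open, the fingers measure 114 mm over their backs; the gripper's body (76 mm by 85 mm) begins 54 mm behind the grasp point. The pads swing forward as they close: fully open they stand 13 mm farther back than shut.
Start: joints at [-1.327, 0.264, 1.604, -0, 1.274, -0.037], TCP at [0.187, -0.649, 0.231] pointing down, gripper open.
Joint ranges: [-2.63, 2.63], [-0.94, 2.18], [0.31, 2.57], [-1.31, 4.45], [0, 2.66], [-2.55, 2.55]. Speed limits (rad/s): [2.57, 2.57, 3.14, 3.14, 3.14, 3.14].

INTERFACE

Orientations are given as a rotation vector (axis times angle).
In Python, from workcell import bot gives the robot as it stands.
- The arm moves only by the tool jog_arm, never from a script. Its argument "motion" is a list of rows, each a list of 5 numbers: the opening, from -1 (shut) to 1 (fully open), then the shift along the tool's x, y, z in mm, then the turn about the tool's z in degrees. In form: [[claw, x, y, z, twist], ...]. A call has 1 to 10 rows; each row shifts and turns the commanded pose from where the row before left it, along the tool's axes as they then stand; what a row does not reach is not made up. A row lasts 1/12 s, in which the tool goes at most 41.7 mm and 7.16 degrees, less where a joint would pass 70% of its speed; a pose out of reach is approached as far as the arm can. A call with a gripper value outside its range is refused whole. The fingers move at their own pace and stop on an object; "force" is the grip in N (left out, the last holds). Time passes only in rows, so rows that do not move let the fingers close. It gives the time, the measured TCP pose, the force, the opening and the grip force at its end, in the units of the state.
- bot.read_state(): the state, without advancing time (a new reading comes with each control period).
- bot.read_camera(name): name is "side" or "top" or "wrist"; returns (picture, depth): 400x640x3 uint8, red, green, blue; 400x640 float32, m along the optical axis (not along the pixel's ray), 0 where there is no reading.
- bot.get_calibration(name): a dict with "vfov" (degrees; the focal length in pixels is half the picture's height over the tangent of half this angle, whatever the lens; pixels are square), "cx", "cy" (the principal point, pixels), "rvec" (rotation vector, rad) and "tvec" (3), from world to camera coordinates, as OpenCV has them; the wrist camera has in their place "tool_from_camera" (4x4, takes a point from camera to tool coordinates, whose origin is the TCP and whose axes are the flange's). Camera axes: x right, y down, z forward; pixel columns grow to the right and rows downward; lengths in m; the calibration is good to about 2 mm. A picture is of the moment at which its call begins: read the wrist's pose just before it. get_calibration takes no time and is no camera call.
- bot.finish_job(): hands the job in; it is judged then, once.
The state is a dict: "time": time; "q": joint angles; "joint_vel": joint speeds; "joint_torque": joint torques, N m; "tool_pos": TCP position; "tcp_rot": TCP orientation; "wrist_force": force on the tool from outside, world axes, zero at the start; "torque": the same for the moment, N m; "width": opening from 0.0 (shut) to 1.0 (fully open); "grip_force": force on a finger pad.
Only numpy, scipy, OpenCV 4.12 (cv2) and the standard library are available. Lean on these libraries where they do the work, as an engineer would, in place of code of your own. Each camera call takes 0.05 s, during which the arm holds its last target. There are 200 camera calls.

## Working session

There is one attempt and no reset: what is moved stays moved. The work goes in short steps, Python scripts to look and compute and a tool call to move; the robot and the scene stay as the last step left them, time stands still between calls to the robot, and variables do not carry over. Pictures are saved under pics/ and viewed, at most 10 in all, crops included, and the job is handed in when it is done.

Besides the shell and the picture viewer there is one more tool, called after "Call:" as name(argument=value, ...) on one line, values as JSON. jog_arm: Moves the arm, as the interface text tells. Its arguments: {"type":"object","properties":{"motion":{"type":"array"},"force":{"type":"number"}},"required":["motion"]}

```bash
mkdir -p pics; cat > h.py <<'E'
import numpy as np, cv2
from workcell import bot
R=lambda v: cv2.Rodrigues(np.array(v,float))[0]
def cam(n):
    s=bot.read_state(); im,d=bot.read_camera(n); c=bot.get_calibration(n)
    f=200/np.tan(np.radians(c['vfov'])/2)
    if n=='wrist':
        T=np.eye(4);T[:3,:3]=R(s['tcp_rot']);T[:3,3]=s['tool_pos'];T=T@np.array(c['tool_from_camera'])
    else:
        T=np.eye(4);r=R(c['rvec']);T[:3,:3]=r.T;T[:3,3]=-r.T@np.array(c['tvec']).ravel()
    return im,d,(f,c['cx'],c['cy'],T)
def ray(K,u,v,z):
    f,cx,cy,T=K; d=T[:3,:3]@np.array([(u-cx)/f,(v-cy)/f,1]);o=T[:3,3]
    return o+d*(z-o[2])/d[2]
def pts(K,d):
    f,cx,cy,T=K; v,u=np.indices(d.shape)
    P=np.stack([(u-cx)/f*d,(v-cy)/f*d,d],-1)
    return P@T[:3,:3].T+T[:3,3]
def proj(K,p):
    f,cx,cy,T=K; q=T[:3,:3].T@(np.array(p)-T[:3,3]); return q[0]/q[2]*f+cx,q[1]/q[2]*f+cy
def save(n,im): cv2.imwrite('pics/'+n,im[:,:,::-1])
E
python3 - <<'E'
from h import *
im,d,K=cam('top'); save('top.png',im); np.savez('top.npz',im=im,d=d)
print(K); s=bot.read_state(); print(s); print(bot.get_calibration('top'))
P=pts(K,d); print(np.median(P[...,2][d>0]))
print(bot.get_calibration('wrist'))
E
```

```text
(np.float64(408.5816525072405), 317.59658949914035, 200.41773114108747, array([[ 0.01456535, -0.98539329,  0.16967003,  0.29634773],
       [-0.99961017, -0.01839235, -0.02100565,  0.34031171],
       [ 0.02381946, -0.16929793, -0.98527704,  1.15640573],
       [ 0.        ,  0.        ,  0.        ,  1.        ]]))
{'time': 0.05, 'q': array([-1.32688871e+00,  2.64742989e-01,  1.60532609e+00, -1.45386923e-05,
        1.27373040e+00, -3.68915709e-02]), 'joint_vel': array([ 1.50213043e-03, -7.97661559e-04, -1.89052786e-03,  8.83262270e-05,
        9.54083429e-05, -8.82302451e-04]), 'joint_torque': array([-2.00311508e-03, -5.17031693e+01, -3.68841219e+01, -6.74206308e-05,
        7.17665273e-03, -8.14313694e-06]), 'tool_pos': array([ 0.18688428, -0.64786742,  0.22999476]), 'tcp_rot': array([-3.10850692e+00, -4.39330334e-01,  3.79615327e-04]), 'wrist_force': array([-0.68337415, -0.09850404, -0.46349654]), 'torque': array([-0.00504683, -0.02433404, -0.05391693]), 'grip_force': 0.0, 'width': 0.997652795383375}
{'vfov': 52.16333369135303, 'cx': 317.59658949914035, 'cy': 200.41773114108747, 'rvec': array([ 2.16030984, -2.12473921,  0.20711032]), 'tvec': array([0.30831768, 0.49405529, 1.09624716])}
0.002279255998395957
{'vfov': 61.88975881777342, 'cx': 324.0160769914279, 'cy': 199.56730769046308, 'tool_from_camera': array([[-6.50310650e-04, -9.65920976e-01, -2.58836330e-01,
         6.50250580e-02],
       [ 9.99999614e-01, -7.81195797e-04,  4.02814427e-04,
         7.20575530e-04],
       [-5.91288757e-04, -2.58835968e-01,  9.65921111e-01,
        -1.42007321e-01],
       [ 0.00000000e+00,  0.00000000e+00,  0.00000000e+00,
         1.00000000e+00]])}
```

View pics/top.png

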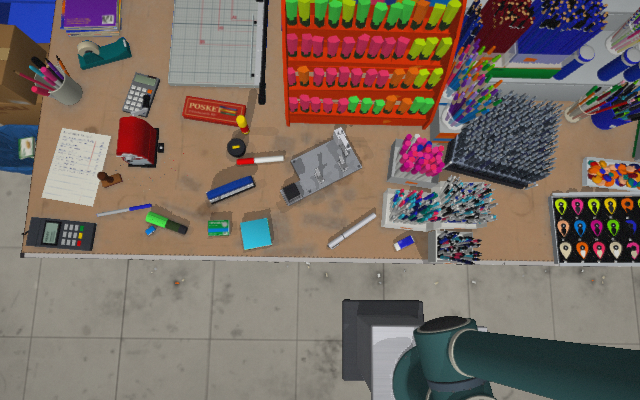

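The top view shows the jig around (322,165), its black key at (292,192), and the pen at about (351,229). I'll measure those and zoom in on them.

```bash
python3 - <<'E'
from h import *
im,d,K=cam('top'); P=pts(K,d)
c=im[110:270,230:430]; save('crop.png',cv2.resize(c,(800,640)[:1]+(600,),interpolation=cv2.INTER_CUBIC))
for n,u,v,z in [('pen',351,229,.008),('penL',330,246,.008),('penR',376,212,.008),('key',292,192,.08)]:
    print(n,ray(K,u,v,z),P[v,u])
# key cap: dark pixels at z~.08
Z=P[...,2]; roi=np.zeros_like(Z,bool); roi[120:210,270:370]=1
m=roi&(im.max(2)<70)&(abs(Z-.08)<.008); print('key',m.sum(),P[m].mean(0))
m=roi&(abs(Z-.056)<.004);print('rests',m.sum());
m=roi&(abs(Z-.012)<.004);p=P[m][:,:2].astype(np.float32);print('plate',m.sum(),cv2.minAreaRect(p))
m=roi&(Z>.07);print('high',m.sum());print(np.c_[np.argwhere(m)[::25],P[m][::25]].round(3))
E
```

```text
pen [0.41396994 0.22028093 0.008     ] [0.41283257 0.22144159 0.01910473]
penL [0.36522126 0.27919378 0.008     ] [0.36492251 0.27945888 0.01298124]
penR [0.46374093 0.14894811 0.008     ] [0.46445505 0.14813174 0.00310079]
key [0.50331202 0.38628537 0.08      ] [0.50351259 0.38632992 0.07895683]
key 176 [0.5056905  0.3893781  0.08092102]
rests 48
plate 1975 ((0.6031864285469055, 0.3118239939212799), (0.2863631248474121, 0.24991260468959808), 89.81241607666016)
high 395
[[1.200e+02 2.880e+02 2.960e-01 3.400e-01 1.156e+00]
 [1.300e+02 3.370e+02 6.810e-01 2.670e-01 7.700e-02]
 [1.320e+02 3.390e+02 6.750e-01 2.610e-01 7.700e-02]
 [1.340e+02 3.450e+02 6.700e-01 2.440e-01 7.800e-02]
 [1.370e+02 3.380e+02 6.610e-01 2.640e-01 7.600e-02]
 [1.390e+02 3.460e+02 6.540e-01 2.420e-01 8.100e-02]
 [1.430e+02 3.470e+02 6.410e-01 2.390e-01 8.500e-02]
 [1.460e+02 3.490e+02 6.330e-01 2.340e-01 8.500e-02]
 [1.620e+02 2.930e+02 2.960e-01 3.400e-01 1.156e+00]
 [1.860e+02 2.890e+02 5.190e-01 3.950e-01 8.500e-02]
 [1.880e+02 2.880e+02 5.130e-01 3.970e-01 8.300e-02]
 [1.900e+02 2.840e+02 5.080e-01 4.080e-01 8.400e-02]
 [1.910e+02 2.940e+02 5.050e-01 3.810e-01 8.500e-02]
 [1.930e+02 2.880e+02 5.010e-01 3.970e-01 7.700e-02]
 [1.940e+02 2.980e+02 4.980e-01 3.700e-01 8.300e-02]
 [1.960e+02 3.510e+02 2.960e-01 3.400e-01 1.156e+00]]
```

View pics/crop.png

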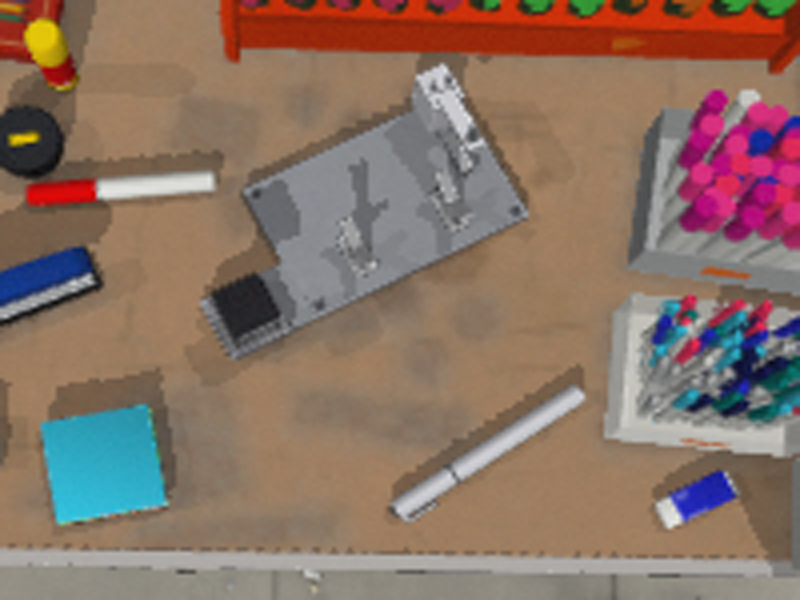

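The pen's clip end is at crop (400,512) and its plain end at (582,393). That gives about (329,246.5) and (375.5,215) in the full image. The clip end already faces the key side, so no flip is needed.

```bash
cat >> h.py <<'E'
def rows(targets,claw,s=None):
    """targets: (x,y,z,yawdeg,nrows) -> rows, from measured pose"""
    s=s or bot.read_state(); p=np.array(s['tool_pos']); r=R(s['tcp_rot']); yaw=np.degrees(np.arctan2(r[1,0],r[0,0])); out=[]
    for x,y,z,w,n in targets:
        t=np.array([x,y,z]); dw=(w-yaw+180)%360-180
        for k in range(n):
            a=np.radians(yaw); X=np.array([np.cos(a),np.sin(a),0]);Y=np.array([np.sin(a),-np.cos(a),0])
            st=(t-p)/(n-k); out.append([claw,round(1000*st@X),round(1000*st@Y),round(-1000*st[2]),round(-dw/n,1)])
            o=out[-1]; p=p+(X*o[1]+Y*o[2]-np.array([0,0,1])*o[3])/1000; yaw-=o[4]
    return out,p,yaw
E
python3 - <<'E'
from h import *
z=np.load('top.npz'); im,d=z['im'],z['d']
c=bot.get_calibration('top'); f=200/np.tan(np.radians(c['vfov'])/2); T=np.eye(4);r=R(c['rvec']);T[:3,:3]=r.T;T[:3,3]=-r.T@np.array(c['tvec']).ravel();K=(f,c['cx'],c['cy'],T)
P=pts(K,d)
C=ray(K,328.75,246,.008);E=ray(K,375.5,214.8,.008);print('pen',C,E,np.linalg.norm(C-E),(C+E)/2,np.degrees(np.arctan2(*(C-E)[1::-1])))
a=ray(K,230+232/4,110+355/3.75,.012);b=ray(K,230+525/4,110+213/3.75,.012);print('edge',a,b,np.linalg.norm(a-b),np.degrees(np.arctan2(*(a-b)[1::-1])))
ang=np.arctan2(*(a-b)[1::-1]); Y=np.array([np.cos(ang),np.sin(ang)]);X=np.array([np.sin(ang),-np.cos(ang)])
k=np.array([.5057,.3894]); print('nest',k+.01*X-.13*Y,X,Y)
m=(d>0)&(P[...,0]>.2)&(P[...,0]<.55)&(P[...,1]>-.5)&(P[...,1]<.3)
for y in np.arange(-.5,.3,.1):
  mm=m&(abs(P[...,1]-y-.05)<.05)&(P[...,2]<.6); print(round(y,1),np.percentile(P[mm][:,2],99) if mm.any() else None)
o,p,w=rows([(.33,-.36,.30,50,9),(.40,-.05,.33,100,9),(.40,.16,.26,126,7)],1); print(*o,sep=',\n');print(p,w)
E
```

```text
pen [0.36516526 0.28269794 0.008     ] [0.45566834 0.15045405 0.008     ] 0.16024747495982927 [0.4104168 0.216576  0.008    ] 124.38636984091308
edge [0.47964423 0.39958534 0.012     ] [0.59438326 0.19112823 0.012     ] 0.23794834140137033 118.8292774004693
nest [0.57714678 0.28033416] [0.8760604  0.48220139] [-0.48220139  0.8760604 ]
-0.5 0.04562027606386593
-0.4 0.03502262323994118
-0.3 0.13429092971295656
-0.2 0.14841894412771628
-0.1 0.5848699786864484
-0.0 0.26532780241201503
0.1 0.15622009877421003
0.2 0.017973319794429433
[1, 24, -26, -8, np.float64(-3.8)],
[1, 26, -25, -8, np.float64(-3.8)],
[1, 27, -23, -8, np.float64(-3.8)],
[1, 29, -21, -8, np.float64(-3.8)],
[1, 30, -19, -8, np.float64(-3.8)],
[1, 32, -17, -7, np.float64(-3.8)],
[1, 32, -15, -8, np.float64(-3.8)],
[1, 34, -13, -7, np.float64(-3.8)],
[1, 34, -10, -8, np.float64(-3.8)],
[1, 31, -16, -3, np.float64(-5.5)],
[1, 33, -13, -3, np.float64(-5.5)],
[1, 34, -10, -3, np.float64(-5.5)],
[1, 35, -6, -3, np.float64(-5.5)],
[1, 35, -3, -4, np.float64(-5.5)],
[1, 35, 0, -3, np.float64(-5.5)],
[1, 35, 4, -4, np.float64(-5.5)],
[1, 35, 7, -3, np.float64(-5.5)],
[1, 34, 10, -4, np.float64(-5.5)],
[1, 30, 5, 10, np.float64(-3.7)],
[1, 29, 7, 10, np.float64(-3.7)],
[1, 29, 9, 10, np.float64(-3.7)],
[1, 28, 11, 10, np.float64(-3.7)],
[1, 27, 12, 10, np.float64(-3.7)],
[1, 26, 14, 10, np.float64(-3.7)],
[1, 25, 16, 10, np.float64(-3.7)]
[0.39999057 0.15955956 0.26008222] 125.68919618741793
```

```bash
python3 - <<'E'
from h import *
z=np.load('top.npz'); d=z['d']
c=bot.get_calibration('top'); f=200/np.tan(np.radians(c['vfov'])/2); T=np.eye(4);r=R(c['rvec']);T[:3,:3]=r.T;T[:3,3]=-r.T@np.array(c['tvec']).ravel();K=(f,c['cx'],c['cy'],T)
P=pts(K,d); 
m=(d>0)&(P[...,0]>.15)&(P[...,0]<.55)&(P[...,1]>-.7)&(P[...,1]<.3)&(P[...,2]>.17)
q=P[m]; print(m.sum()); print(q[::max(1,len(q)//25)].round(2)); print(np.argwhere(m).min(0),np.argwhere(m).max(0))
E
```

```text
8649
[[ 0.2   0.04  0.23]
 [ 0.19  0.03  0.3 ]
 [ 0.18  0.06  0.31]
 [ 0.19  0.    0.41]
 [ 0.16  0.1   0.28]
 [ 0.19  0.    0.46]
 [ 0.2  -0.04  0.54]
 [ 0.15  0.08  0.31]
 [ 0.15  0.06  0.32]
 [ 0.15  0.05  0.35]
 [ 0.2  -0.06  0.63]
 [ 0.2  -0.04  0.62]
 [ 0.2  -0.04  0.63]
 [ 0.2  -0.04  0.64]
 [ 0.2  -0.05  0.66]
 [ 0.17  0.01  0.51]
 [ 0.18 -0.02  0.6 ]
 [ 0.15  0.02  0.49]
 [ 0.18 -0.03  0.63]
 [ 0.17 -0.01  0.6 ]
 [ 0.17 -0.02  0.61]
 [ 0.18 -0.03  0.65]
 [ 0.17 -0.02  0.63]
 [ 0.17 -0.03  0.66]
 [ 0.15 -0.02  0.62]
 [ 0.15 -0.03  0.65]]
[316 413] [399 639]
```

The tall readings are the robot itself, so the path is clear.

Call:
jog_arm(motion=[[1,24,-26,-8,-3.8],[1,26,-25,-8,-3.8],[1,27,-23,-8,-3.8],[1,29,-21,-8,-3.8],[1,30,-19,-8,-3.8],[1,32,-17,-7,-3.8],[1,32,-15,-8,-3.8],[1,34,-13,-7,-3.8],[1,34,-10,-8,-3.8]])

```text
time: 0.85
tool_pos: [0.3305, -0.3586, 0.301]
tcp_rot: [-2.841, -1.339, 0.0]
wrist_force: [1.0, -0.0, 0.1]
width: 1.0
grip_force: 0.0
```

Call:
jog_arm(motion=[[1,31,-16,-3,-5.5],[1,33,-13,-3,-5.5],[1,34,-10,-3,-5.5],[1,35,-6,-3,-5.5],[1,35,-3,-4,-5.5],[1,35,0,-3,-5.5],[1,35,4,-4,-5.5],[1,35,7,-3,-5.5],[1,34,10,-4,-5.5]])

```text
time: 1.6
tool_pos: [0.3995, -0.0488, 0.331]
tcp_rot: [-2.018, -2.407, 0.0]
wrist_force: [2.2, 0.3, 0.3]
width: 1.004
grip_force: 0.0
```

Call:
jog_arm(motion=[[1,30,5,10,-3.7],[1,29,7,10,-3.7],[1,29,9,10,-3.7],[1,28,11,10,-3.7],[1,27,12,10,-3.7],[1,26,14,10,-3.7],[1,25,16,10,-3.7],[1,0,0,0,0]])

```text
time: 2.27
tool_pos: [0.3982, 0.1625, 0.2586]
tcp_rot: [-1.422, -2.796, 0.002]
wrist_force: [-0.3, -0.8, -0.5]
width: 1.0
grip_force: 0.0
```

```bash
python3 - <<'E'
from h import *
im,d,K=cam('wrist'); save('w1.png',im); np.savez('w1.npz',im=im,d=d)
import pickle; pickle.dump(K,open('w1.K','wb'))
P=pts(K,d); print(proj(K,(.41,.217,.008)))
m=(d>0)&(P[...,2]>.007)&(P[...,2]<.025)&(np.hypot(P[...,0]-.41,P[...,1]-.217)<.1)
q=P[m]; print(m.sum(),q.mean(0)); print(cv2.minAreaRect(q[:,:2].astype(np.float32)),np.percentile(q[:,2],[5,50,95]))
print(np.median(P[...,2][(d>0)&(P[...,2]<.006)]))
E
```

```text
(np.float64(361.18905366025103), np.float64(135.646681017926))
2049 [0.40837991 0.21481942 0.01352366]
((0.4131888747215271, 0.2074342668056488), (0.05193445086479187, 0.17781424522399902), 21.224430084228516) [0.00902513 0.01388074 0.01622595]
-0.0020179547188921843
```

View pics/w1.png

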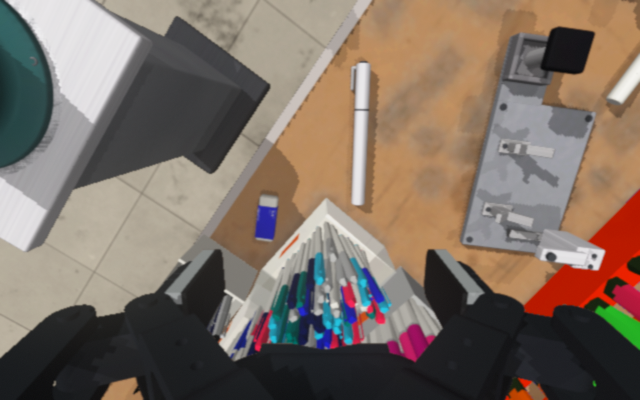

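Wrist view: the pen runs from (362,62) at the clip end to (358,205) at the plain end. The jig is on the right with its key at (568,50), and a tray of pens sits near the plain end. Next I'll measure the pen, the jig and the tray clearance.

```bash
python3 - <<'E'
from h import *
import pickle
K=pickle.load(open('w1.K','rb')); z=np.load('w1.npz'); im,d=z['im'],z['d']; P=pts(K,d)
hsv=cv2.cvtColor(im,cv2.COLOR_RGB2HSV)
m=((hsv[...,1]<60)&(hsv[...,2]>120)).astype(np.uint8); m2=np.zeros_like(m); m2[55:212,347:372]=m[55:212,347:372]
for z in (.008,):
  q=np.array([ray(K,u,v,z)[:2] for v,u in np.argwhere(m2)],np.float32); rr=cv2.minAreaRect(q); print(rr)
  vx,vy,x0,y0=cv2.fitLine(q,cv2.DIST_HUBER,0,.001,.001).ravel()
  t=(q-[x0,y0])@[vx,vy]; n=(q-[x0,y0])@[-vy,vx]; print('ends',[x0+vx*t.min(),y0+vy*t.min()],[x0+vx*t.max(),y0+vy*t.max()],np.ptp(t),np.degrees(np.arctan2(vy,vx)),np.percentile(n,[2,98]))
pc=np.array([x0,y0])+np.array([vx,vy])*(t.min()+t.max())/2; print('centre',pc)
# tray clearance
a=np.arctan2(vy,vx); a=a if vy>0 else a+np.pi; X=np.array([np.cos(a),np.sin(a)]);Y=np.array([np.sin(a),-np.cos(a)])
D=P[...,:2]-pc; lx,ly=D@X,D@Y
u=np.indices(d.shape)
mm=(d>0)&(P[...,2]>.03)&(P[...,2]<.2)&(abs(ly)<.065)&(u[1]>230)&(u[1]<430)&(u[0]<330)
for h in (.03,.06,.09,.12):
  k=mm&(P[...,2]>h); print(h,k.sum(),lx[k].max() if k.any() else None)
# jig
for n,b,zr in [('key',(20,80,530,610),(.072,.088)),('plate',(30,260,455,600),(.006,.018))]:
  k=np.zeros(d.shape,bool);k[b[0]:b[1],b[2]:b[3]]=1; k&=(P[...,2]>zr[0])&(P[...,2]<zr[1])
  if n=='key': k&=im.max(2)<70
  else: k&=(hsv[...,1]<50)
  kk=cv2.morphologyEx(k.astype(np.uint8),cv2.MORPH_OPEN,np.ones((3,3)))>0
  w=P[kk]; print(n,kk.sum(),np.median(w,0),cv2.minAreaRect(w[:,:2].astype(np.float32)))
c=[ray(K,*p,.012) for p in [(463,245),(508,36),(595,111)]]; print(np.round(c,4)); e=c[1]-c[0]; print(np.degrees(np.arctan2(e[1],e[0])),np.linalg.norm(e))
big=cv2.resize(im[20:280,440:640],(600,780)); cv2.imwrite('pics/jig1.png',cv2.resize(big,(460,600))[:,:,::-1])
E
```

```text
((0.4081975519657135, 0.21331006288528442), (0.02171112224459648, 0.16312509775161743), 35.559696197509766)
ends [np.float32(0.36188295), np.float32(0.2804394)] [np.float32(0.4577058), np.float32(0.14847332)] 0.16308606 -54.015945 [-0.0102479   0.00845344]
centre [0.40979436 0.21445636]
0.03 9901 -0.07198183965613614
0.06 7962 -0.07198183965613614
0.09 5955 -0.07628857357112828
0.12 4995 -0.07628857357112828
key 1769 [0.50374266 0.38417504 0.07884821] ((0.5049892067909241, 0.385085791349411), (0.03496608883142471, 0.03531227633357048), 27.672565460205078)
plate 13404 [0.59024773 0.30390566 0.0111498 ] ((0.5851991176605225, 0.3174425959587097), (0.11691813915967941, 0.23866760730743408), 29.5164737701416)
[[0.5943 0.1853 0.012 ]
 [0.472  0.3917 0.012 ]
 [0.6051 0.393  0.012 ]]
120.64297342823934 0.23994418775059678
```

View pics/jig1.png

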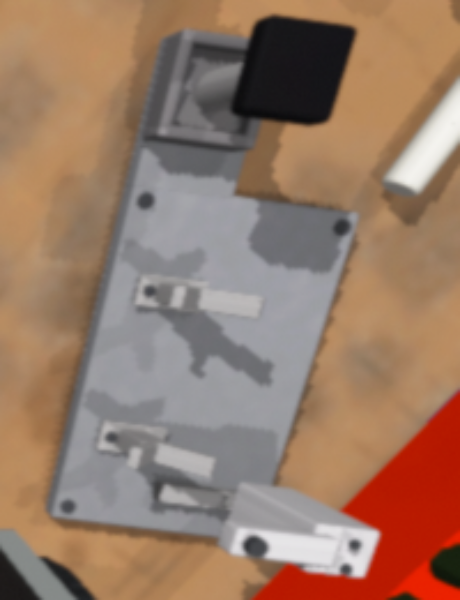

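Pen centre is (0.410, 0.2145) with heading 126°, and its length checks at 163 mm. Nearest tray point is 72 mm from the grasp, so there's room. Moving down to grasp.

Call:
jog_arm(motion=[[1,12,13,20,0],[1,12,14,30,0],[1,12,13,40,0],[1,0,0,40,0],[1,0,0,40,0],[1,0,0,40,0],[1,0,0,25,0],[1,0,0,12,0],[1,0,0,7,0],[1,0,0,0,0]], force=40)

```text
time: 3.15
tool_pos: [0.4106, 0.2092, 0.0079]
tcp_rot: [-1.435, -2.793, 0.004]
wrist_force: [0.6, -0.4, 1.3]
width: 0.996
grip_force: 0.0
```

Call:
jog_arm(motion=[[-1,0,0,0,0],[-1,0,0,0,0],[-1,0,0,0,0],[-1,0,0,0,0],[-1,0,0,0,0],[-1,0,0,0,0],[-1,0,0,0,0],[-1,0,0,0,0],[-1,0,0,0,0],[-1,0,0,0,0]])

```text
time: 3.98
tool_pos: [0.4122, 0.211, 0.0102]
tcp_rot: [1.433, 2.795, 0.002]
wrist_force: [-0.6, -0.9, 5.3]
width: 0.144
grip_force: 38.4
```

The width reads 12 mm and the arm was lifted, so the tips are closing above the pen's centreline. I'll reopen and go lower.

Call:
jog_arm(motion=[[0.2,0,0,0,0],[0.2,0,0,0,0],[0.2,0,0,0,0],[0.2,0,0,0,0]])

```text
time: 4.32
tool_pos: [0.4113, 0.2106, 0.009]
tcp_rot: [-1.434, -2.795, 0.0]
wrist_force: [0.3, -0.5, -0.1]
width: 0.598
grip_force: 0.0
```

```bash
python3 - <<'E'
from h import *
im,d,K=cam('wrist'); save('w2.png',im); s=bot.read_state(); print(s['tool_pos'],s['width'],s['wrist_force'])
E
```

```text
[0.41126012 0.21060402 0.00900828] 0.5975717657665668 [ 0.41357151 -0.36752731 -0.38394845]
```

View pics/w2.png

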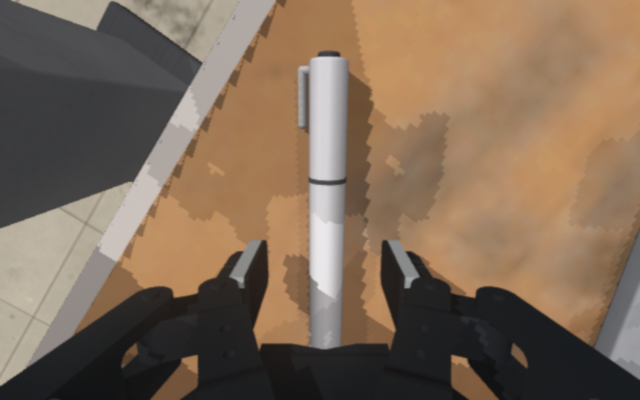

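The pen sits centred between the fingers (ring at (327,182)). I'll lower by 8 mm and close.

Call:
jog_arm(motion=[[0.2,0,0,4,0],[0.2,0,0,4,0],[0.2,0,0,0,0],[-1,0,0,0,0],[-1,0,0,0,0],[-1,0,0,0,0],[-1,0,0,0,0],[-1,0,0,0,0],[-1,0,0,0,0]])

```text
time: 5.12
tool_pos: [0.4117, 0.2107, 0.0013]
tcp_rot: [1.434, 2.795, 0.001]
wrist_force: [0.0, 0.8, -0.3]
width: 0.169
grip_force: 39.0
```

```bash
python3 - <<'E'
from h import *
im,d,K=cam('wrist'); save('w3.png',im); s=bot.read_state(); print(s['tool_pos'],s['width'],s['wrist_force'])
r=R(s['tcp_rot']);
g=im[:,:,:].min(2)[100:260,318:338].mean(1); v=100+np.argmin(g[:130]); print('ring row',v,g.min())
p=ray(K,327,v,.014); print(p,r.T@(p-s['tool_pos']))
E
```

```text
[0.41167935 0.21075989 0.00134922] 0.16383792927891627 [ 0.33362818 -0.09003233  0.24401724]
ring row 186 65.45
[0.39151105 0.23997166 0.014     ] [ 0.03549033  0.00066655 -0.01265393]
```

Gripped, with the pen's middle about 5 mm ahead of the TCP. I'll lift and move beside the jig for a closer look at the rests.

```bash
python3 - <<'E'
from h import *
o,p,w=rows([(.412,.211,.10,126,3),(.517,.222,.2,119.7,6)],-1); print(*[[float(x) for x in r] for r in o],sep=',\n');print(p,w)
E
```

```text
[-1.0, 0.0, 0.0, -33.0, -0.1],
[-1.0, 0.0, 0.0, -33.0, -0.1],
[-1.0, 0.0, 0.0, -33.0, -0.1],
[-1.0, -9.0, 15.0, -17.0, 1.0],
[-1.0, -8.0, 16.0, -17.0, 1.0],
[-1.0, -8.0, 16.0, -16.0, 1.0],
[-1.0, -8.0, 16.0, -17.0, 1.0],
[-1.0, -8.0, 15.0, -16.0, 1.0],
[-1.0, -8.0, 16.0, -17.0, 1.0]
[0.51711119 0.22176356 0.20034922] 119.98734685794967
```

Call:
jog_arm(motion=[[-1,0,0,-20,0],[-1,0,0,-33,0],[-1,0,0,-33,0],[-1,-9,15,-20,1],[-1,-8,16,-20,1],[-1,-8,16,-20,1],[-1,-8,16,-18,1],[-1,-8,15,-18,1],[-1,-8,16,-17,1],[-1,0,0,0,0]])

```text
time: 6.0
tool_pos: [0.5221, 0.2222, 0.2047]
tcp_rot: [1.577, 2.71, 0.011]
wrist_force: [0.5, 0.9, 0.7]
width: 0.165
grip_force: 39.1
```

Call:
jog_arm(motion=[[-1,0,0,0,0],[-1,0,0,0,0]])

```text
time: 6.17
tool_pos: [0.5155, 0.2207, 0.1988]
tcp_rot: [-1.577, -2.715, 0.003]
wrist_force: [-0.1, 0.2, -0.9]
width: 0.172
grip_force: 39.1
```

```bash
python3 - <<'E'
from h import *
import pickle
im,d,K=cam('wrist'); save('w4.png',im); np.savez('w4.npz',im=im,d=d); pickle.dump(K,open('w4.K','wb'));s=bot.read_state(); print(s['tool_pos'],s['tcp_rot'],s['width'],s['wrist_force'])
E
```

```text
[0.51496711 0.22059737 0.19827889] [-1.57643239 -2.71455931  0.00443697] 0.1663269231405804 [-0.81243467 -0.04934597 -1.35078172]
```

View pics/w4.png

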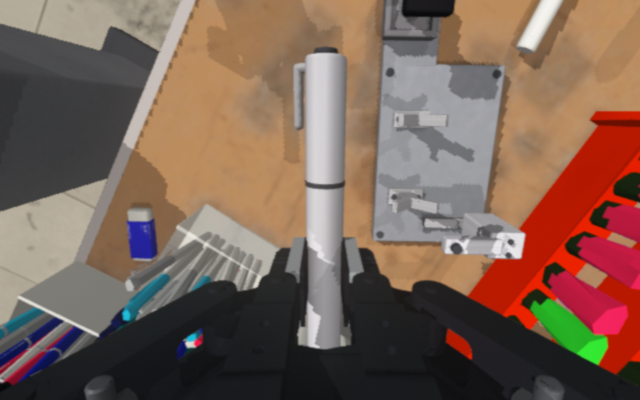

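The pen is held straight, with the ring at (325,185). The jig rests are at about (420,120) and (415,202), and the carriage is at (480,240). I'll zoom in and get numbers.

```bash
python3 - <<'E'
from h import *
import pickle
K=pickle.load(open('w4.K','rb')); z=np.load('w4.npz'); im,d=z['im'],z['d']; P=pts(K,d)
save('w4c.png',cv2.resize(im[50:260,365:535],(0,0),fx=2.8,fy=2.8,interpolation=cv2.INTER_CUBIC))
hsv=cv2.cvtColor(im,cv2.COLOR_RGB2HSV)
# plate left edge: first grey pixel per row
L=[]
for v in range(85,235,3):
    row=hsv[v,355:400,1]; u=355+np.argmax(row<70); L.append(ray(K,u-.5,v,.012)[:2])
L=np.array(L,np.float32); vx,vy,x0,y0=cv2.fitLine(L,cv2.DIST_HUBER,0,.001,.001).ravel()
a=np.degrees(np.arctan2(vy,vx))%180; r=(L-[x0,y0])@[-vy,vx]; print('left edge',a,x0,y0,r.std())
R_=[]
for v in range(80,200,3):
    row=hsv[v,470:520,1]; u=470+len(row)-1-np.argmax(row[::-1]<60); R_.append(ray(K,u+.5,v,.012)[:2])
R_=np.array(R_,np.float32); ux,uy,x1,y1=cv2.fitLine(R_,cv2.DIST_HUBER,0,.001,.001).ravel(); print('right',np.degrees(np.arctan2(uy,ux))%180,x1,y1,'width',abs((np.array([x1-x0,y1-y0]))@[-vy,vx]))
ok=(d>0)
for n,b in [('A',(100,140,385,460)),('B',(180,225,380,450))]:
    k=np.zeros(d.shape,bool);k[b[0]:b[1],b[2]:b[3]]=1;k&=ok&(P[...,2]>.03)&(P[...,2]<.066)
    w=P[k]; print(n,k.sum(),w.mean(0),cv2.minAreaRect(w[:,:2].astype(np.float32)),np.percentile(w[:,2],[5,50,95]))
E
```

```text
left edge 118.96622 0.5499676 0.26014993 0.00032144363
right 118.72461 0.6402659 0.3346871 width 0.11510036
A 593 [0.56015911 0.31145631 0.04796629] ((0.5591376423835754, 0.31075116991996765), (0.0417143739759922, 0.009921202436089516), 29.043210983276367) [0.03905974 0.04863749 0.05506087]
B 571 [0.59592865 0.24539038 0.04695701] ((0.5955105423927307, 0.2443578988313675), (0.0418819859623909, 0.010712816379964352), 28.541484832763672) [0.03601848 0.04757809 0.05512435]
```

View pics/w4c.png

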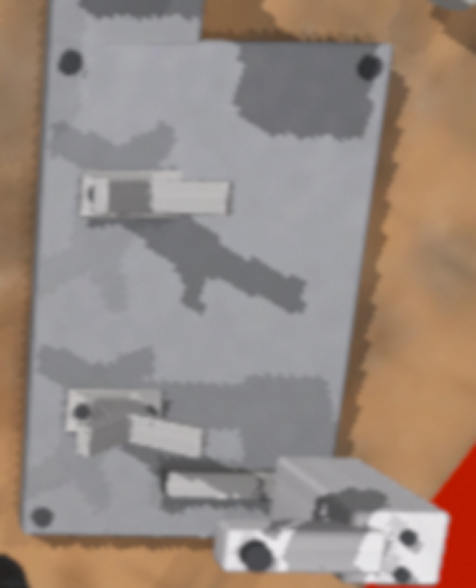

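Jig yaw comes out at 118.9° and the rests are 75.6 mm apart, which fits the given 76. I'll refine the cross position from the rest-top edges and the V-bottom lines in this crop.

```bash
python3 - <<'E'
from h import *
import pickle
K=pickle.load(open('w4.K','rb')); a=np.radians(118.85); Y=np.array([np.cos(a),np.sin(a)]);X=np.array([np.sin(a),-np.cos(a)])
N=np.array([.5775,.278])
J=lambda cu,cv,z:(lambda q:(round((q-N)@X*1000,1),round((q-N)@Y*1000,1)))(ray(K,365+cu/2.8,50+cv/2.8,z)[:2])
for n,u,v,z in [('A left',107,197,.056),('A right',232,197,.056),('A Vbot',150,197,.0385),('B left',80,437,.056),('B right',203,443,.056),('B Vbot',131,430,.0385),('B ',141,443,.056)]: print(n,J(u,v,z))
k=np.array([.505,.3851]); print('key',(k-N)@X,(k-N)@Y); k=np.array([.5057,.3894]); print('key',(k-N)@X,(k-N)@Y)
# bright carriage etc from depth: pen in hand
z=np.load('w4.npz'); im,d=z['im'],z['d']; s=bot.read_state(); Rm=R(s['tcp_rot'])
T=(pts(K,d)-s['tool_pos'])@Rm
for v in (80,120,160,210,230):
    row=T[v,300:352]; ok=(d[v,300:352]>0)&(row[:,2]<.02)&(row[:,2]>-.04); w=row[ok]; print(v,ok.sum(),w.mean(0).round(4), w[:,1].min().round(4),w[:,1].max().round(4),w[:,2].min().round(4))
E
```

```text
A left (np.float64(-18.0), np.float64(37.2))
A right (np.float64(19.0), np.float64(37.7))
A Vbot (np.float64(-0.5), np.float64(36.9))
B left (np.float64(-21.0), np.float64(-36.9))
B right (np.float64(18.2), np.float64(-38.3))
B Vbot (np.float64(-0.2), np.float64(-39.2))
B  (np.float64(-1.5), np.float64(-38.6))
key -0.011824029886145098 0.12878995425595718
key -0.009136081416867907 0.13221850103652044
80 45 [ 0.0751 -0.     -0.0119] -0.0094 0.0085 -0.0161
120 44 [ 0.0607 -0.0002 -0.0118] -0.0097 0.0084 -0.0161
160 39 [ 0.0456  0.0005 -0.0127] -0.0073 0.0082 -0.0153
210 37 [ 0.0252  0.0005 -0.0126] -0.007 0.0081 -0.0155
230 37 [ 0.0166  0.0005 -0.0128] -0.0072 0.0082 -0.0152
```

```bash
python3 - <<'E'
from h import *
o,p,w=rows([(.5802,.2732,.10,118.85,5)],-1); print(*[[float(x) for x in r] for r in o],sep=',\n');print(p,w)
E
```

```text
[-1.0, 3.0, 17.0, 20.0, 0.2],
[-1.0, 3.0, 16.0, 20.0, 0.2],
[-1.0, 3.0, 17.0, 19.0, 0.2],
[-1.0, 2.0, 16.0, 20.0, 0.2],
[-1.0, 3.0, 17.0, 19.0, 0.2]
[0.58048473 0.27343379 0.10027889] 118.709680524912
```

Call:
jog_arm(motion=[[-1,3,17,16,0.2],[-1,3,16,18,0.2],[-1,3,17,20,0.2],[-1,2,16,20,0.2],[-1,3,17,22,0.2],[-1,0,0,0,0],[-1,0,0,0,0],[-1,0,0,0,0]])

```text
time: 6.88
tool_pos: [0.581, 0.2735, 0.1037]
tcp_rot: [-1.6, -2.702, 0.003]
wrist_force: [0.2, 0.5, -0.3]
width: 0.162
grip_force: 39.2
```

```bash
python3 - <<'E'
from h import *
s=bot.read_state(); print(s['tool_pos'],s['tcp_rot'],s['wrist_force'])
o,p,w=rows([(.5802,.2732,.043,118.85,5)],-1); print(o,p,w)
E
```

```text
[0.58099412 0.27347249 0.10367884] [-1.60036532 -2.70184944  0.00307638] [ 0.20149727  0.53180321 -0.26978708]
[[-1, 0, 0, 12, np.float64(-0.0)], [-1, 0, 0, 12, np.float64(-0.0)], [-1, 0, 0, 12, np.float64(-0.0)], [-1, 0, 0, 12, np.float64(-0.0)], [-1, 0, -1, 13, np.float64(-0.0)]] [0.58011715 0.27299193 0.04267884] 118.72159058599135
```

Call:
jog_arm(motion=[[-1,0,-1,12,0],[-1,0,0,12,0],[-1,0,0,12,0],[-1,0,0,10,0],[-1,0,0,8,0],[-1,0,0,5,0],[-1,0,0,0,0],[-1,0,0,0,0]])

```text
time: 7.55
tool_pos: [0.5812, 0.2732, 0.0446]
tcp_rot: [-1.601, -2.702, 0.002]
wrist_force: [-0.2, -0.7, -0.1]
width: 0.166
grip_force: 39.2
```

```bash
python3 - <<'E'
from h import *
s=bot.read_state(); print(s['tool_pos'],s['tcp_rot'],s['wrist_force'],s['torque'])
im,d,K=cam('wrist'); save('w5.png',im)
E
```

```text
[0.58116791 0.27323423 0.04456352] [-1.60130178e+00 -2.70202548e+00  1.70805992e-03] [-0.23417996 -0.69754944 -0.07661613] [-0.00223638  0.11040988  0.09802157]
```

View pics/w5.png

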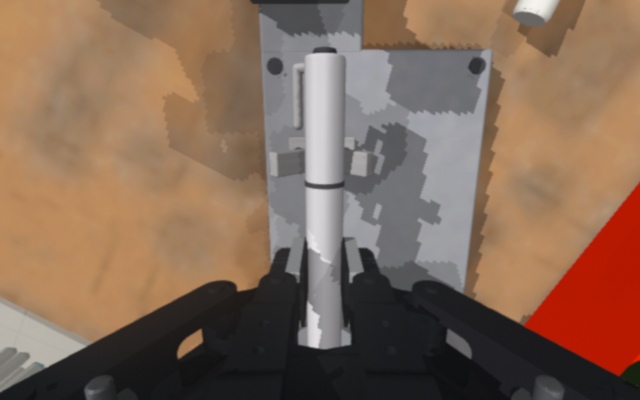

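The pen (centre at u≈325) is centred in the rest, which spans u=271–382. I'll lower another 2 mm and release gently.

Call:
jog_arm(motion=[[-1,0,0,2,0],[-1,0,0,0,0],[-1,0,0,0,0]])

```text
time: 7.85
tool_pos: [0.5817, 0.2734, 0.0447]
tcp_rot: [1.602, 2.703, -0.0]
wrist_force: [-3.8, -3.2, 7.3]
width: 0.167
grip_force: 39.9
```

Call:
jog_arm(motion=[[-0.4,0,0,0,0],[-0.4,0,0,0,0],[-0.2,0,0,0,0],[0.1,0,0,0,0],[0.1,0,0,0,0],[0.1,0,0,0,0],[0.1,0,0,-20,0],[0.1,0,0,-35,0],[0.1,0,0,-35,0],[0.1,0,0,0,0]])

```text
time: 8.68
tool_pos: [0.5866, 0.2756, 0.1417]
tcp_rot: [1.598, 2.696, 0.017]
wrist_force: [1.2, 0.8, 1.8]
width: 0.551
grip_force: 0.0
```

Call:
jog_arm(motion=[[-1,0,0,-25,0],[-1,0,0,-20,0],[-1,0,0,0,0],[-1,0,0,0,0],[-1,0,0,0,0],[-1,0,0,0,0]])

```text
time: 9.18
tool_pos: [0.5806, 0.273, 0.1763]
tcp_rot: [-1.601, -2.701, 0.004]
wrist_force: [0.4, 0.7, 0.3]
width: -0.002
grip_force: 0.0
```

```bash
python3 - <<'E'
from h import *
im,d,K=cam('wrist'); save('w6.png',im); P=pts(K,d); s=bot.read_state(); print(s['tool_pos'],s['tcp_rot'],s['width'])
a=np.radians(118.85); Y=np.array([np.cos(a),np.sin(a)]);X=np.array([np.sin(a),-np.cos(a)]); N=np.array([.5775,.278])
D=P[...,:2]-N; jx,jy,Z=D@X,D@Y,P[...,2]
for y in (-25,-15,0,15,25,50,60,70):
    m=(d>0)&(abs(jy-y/1e3)<.003)&(abs(jx)<.012)&(Z>.045)&(Z<.066); print(y,m.sum(),jx[m].mean().round(4),np.percentile(Z[m],95).round(4))
m=(d>0)&(abs(jx)<.006)&(Z>.05)&(Z<.064); print('y ext',np.percentile(jy[m],[.5,99.5]))
dk=m&(im.max(2)<110)&(jy>.015)&(jy<.05); print('ring',np.median(jy[dk]),dk.sum())
m=(d>0)&(im.max(2)<70)&(abs(Z-.08)<.008)&(np.hypot(jx+.01,jy-.13)<.04); print('key',m.sum(),P[m].mean(0),jx[m].mean(),jy[m].mean())
k=N-.01*X+.13*Y; print('key model',k)
o,p,w=rows([(*k,.19,118.85,6),(*k,.10,118.85,4)],-1); print(o,p,w)
E
```

```text
[0.58051883 0.27301265 0.17615789] [-1.6008352 -2.7009222  0.0039708] -0.0023419248226648633
-25 120 -0.0003 0.0576
-15 125 -0.0002 0.0577
0 135 -0.0005 0.058
15 145 -0.0006 0.0577
25 144 -0.0005 0.0579
50 161 -0.0 0.0579
60 160 -0.0 0.058
70 163 -0.0 0.0578
y ext [-0.04271793  0.0800016 ]
ring 0.02956674098157397 20
key 1571 [0.51120062 0.3772002  0.07885425] -0.010204791890365252 0.11887871826457058
key model [0.50601377 0.38703999]
[[-1, 23, -2, -2, np.float64(-0.0)], [-1, 23, -2, -2, np.float64(-0.0)], [-1, 22, -2, -2, np.float64(-0.0)], [-1, 23, -2, -3, np.float64(-0.0)], [-1, 22, -1, -2, np.float64(-0.0)], [-1, 23, -2, -3, np.float64(-0.0)], [-1, 0, 0, 23, np.float64(-0.0)], [-1, 0, 0, 22, np.float64(-0.0)], [-1, 0, 0, 23, np.float64(-0.0)], [-1, 0, 0, 22, np.float64(-0.0)]] [0.50558058 0.38703572 0.10015789] 118.68956778588012
```

View pics/w6.png

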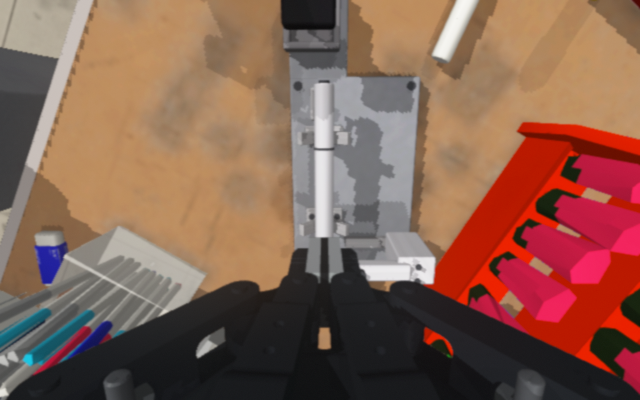

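The pen is seated: top at 58 mm along its whole length, ring at y = +29.6 mm, and under 1 mm off across. Now moving to the key with the fingers shut.

Call:
jog_arm(motion=[[-1,15,-2,-2,0],[-1,23,-2,-2,0],[-1,23,-2,-2,0],[-1,23,-2,0,0],[-1,23,-2,10,0],[-1,18,-1,20,0],[-1,10,0,25,0],[-1,0,0,22,0],[-1,0,0,10,0],[-1,0,0,0,0]])

```text
time: 10.07
tool_pos: [0.504, 0.3854, 0.093]
tcp_rot: [-1.599, -2.7, 0.011]
wrist_force: [-0.3, -1.3, 0.1]
width: -0.001
grip_force: 0.0
```

Call:
jog_arm(motion=[[-1,0,0,0,0],[-1,0,0,0,0]])

```text
time: 10.23
tool_pos: [0.5081, 0.387, 0.0985]
tcp_rot: [1.602, 2.702, 0.003]
wrist_force: [-0.3, -0.3, 0.8]
width: 0.004
grip_force: 0.0
```

Call:
jog_arm(motion=[[-1,0,-1,12,0],[-1,0,-1,6,0],[-1,0,0,6,0],[-1,0,0,6,0],[-1,0,0,6,0],[-1,0,0,5,0],[-1,0,0,4,0],[-1,0,0,2,0],[-1,0,0,0,0],[-1,0,0,0,0]])

```text
time: 11.07
tool_pos: [0.5062, 0.3858, 0.0509]
tcp_rot: [1.601, 2.702, 0.001]
wrist_force: [0.2, -0.7, 8.1]
width: -0.001
grip_force: 3.6
```

Call:
jog_arm(motion=[[-1,0,0,0,0],[-1,0,0,0,0]])

```text
time: 11.23
tool_pos: [0.5062, 0.3858, 0.0511]
tcp_rot: [1.602, 2.702, 0.002]
wrist_force: [-0.6, -1.8, 6.9]
width: -0.001
grip_force: 3.6
```

Call:
jog_arm(motion=[[-1,0,0,0,0],[-1,0,0,0,0],[-1,0,0,0,0],[-1,0,0,0,0]])

```text
time: 11.57
tool_pos: [0.5062, 0.3858, 0.0511]
tcp_rot: [1.601, 2.702, 0.002]
wrist_force: [-0.6, -1.7, 7.2]
width: 0.0
grip_force: 3.6
```

```bash
python3 - <<'E'
from h import *
a=np.radians(118.85); Y=np.array([np.cos(a),np.sin(a)]);X=np.array([np.sin(a),-np.cos(a)]); N=np.array([.5775,.278])
s=bot.read_state(); print(s['tool_pos'],s['wrist_force'])
im,d,K=cam('wrist'); P=pts(K,d); D=P[...,:2]-N; jx,jy,Z=D@X,D@Y,P[...,2]
m=(d>0)&(im.max(2)<70)&(Z>.03)&(Z<.09)&(np.hypot(jx+.01,jy-.13)<.03); print('key',m.sum(),np.median(Z[m]) if m.any() else 0)
im,d,K=cam('top'); P=pts(K,d); D=P[...,:2]-N; jx,jy,Z=D@X,D@Y,P[...,2]
for y in (-20,0,20):
    m=(d>0)&(abs(jy-y/1e3)<.008)&(abs(jx)<.012)&(Z>.045)&(Z<.066); print(y,m.sum(),jx[m].mean() if m.any() else 0)
m=(d>0)&(abs(jy+.064)<.012)&(Z>.07)&(Z<.1)&(abs(jx)<.15); print('carriage x',m.sum(),np.percentile(jx[m],[2,50,98]) if m.any() else 0)
z=np.load('top.npz'); P=pts(K,z['d']); D=P[...,:2]-N; jx,jy,Z=D@X,D@Y,P[...,2]
m=(z['d']>0)&(abs(jy+.064)<.012)&(Z>.07)&(Z<.1)&(abs(jx)<.15); print('before',m.sum(),np.percentile(jx[m],[2,50,98]))
save('end.png',cv2.resize(im[110:230,270:390],(600,600)))
E
```

```text
[0.50615249 0.3857601  0.05108187] [-0.62149474 -1.65084274  7.20624331]
key 4265 0.05068726276789917
-20 34 0.0013010342698917177
0 0 0
20 12 -0.0004121930375993442
carriage x 186 [-0.00606642  0.03508976  0.14870395]
before 181 [0.02203584 0.06293759 0.14857517]
```

View pics/end.png

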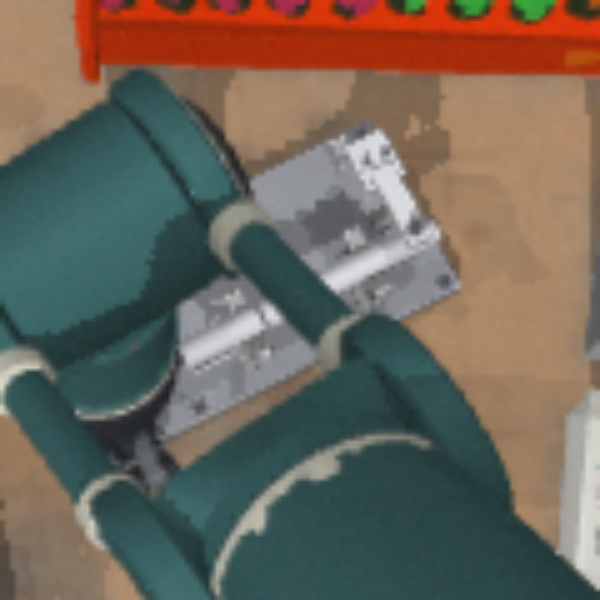

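The view shows the pen in its rests (crop (190,350) to (430,235)) with the carriage arm over its plain end. The carriage has moved 28 mm and the wrist force is about 7 N. Handing in.

```bash
python3 -c "
from workcell import bot
print(bot.finish_job())"
```

```text
the job is handed in; nothing more can be done
None
```

I handed the job in at about 12 s: the pen lies level and centred in both V-rests, clip end towards the key, and the fingers are holding the key 28–29 mm down at about 7 N with the needle over the pen's centreline; the hand-in returned no verdict.

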